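# Charge and couple the cold-smoke generator

## Robot

A 6-joint arm with a two-finger parallel gripper is mounted at the origin on the work surface. World frame = base frame: x ahead of the robot, y to its left, z up, the work surface at z = 0. Lengths are in m, angles in rad, forces in N, time in s.
With the tool pointing down it reaches from about 0.3 to 1 m from the base axis. Payload 5.1 kg.
Tool frame: the origin (TCP) lies midway between the tips of the shut fingers; the grasp point (between the pads) lies 19 mm behind it (arm.grasp_offset is the distance from the TCP to the grasp point, in m); z points along the fingers, y is the direction in which the jaws open and shut (so a half turn about z gives the same grasp; the last joint's range is limited). The gripper opens to 95 mm and grips with 3 to 60 N. Pads are 20 mm wide; open, the fingers measure 119 mm over their backs; the gripper's body (75 mm by 180 mm) begins 59 mm behind the grasp point.
Start: joints at [1.236, 0.124, 1.65, -0, 1.367, -0.083], TCP at [0.162, 0.629, 0.215] pointing down, gripper open.
Joint ranges: [-2.61, 2.61], [-1.02, 2.33], [0.03, 2.71], [-1.35, 4.49], [0.32, 2.68], [-2.91, 2.91]. Speed limits (rad/s): [2.57, 2.57, 3.14, 3.14, 3.14, 3.14].

## Interface

Orientations are given as [roll, pitch, yaw] about the fixed x, y, z axes, in that order (R = Rz(yaw) Ry(pitch) Rx(roll)).
In Python, from workcell import arm gives the robot as it stands.
- The arm moves only by the tool carry_out, never from a script. Its argument "rows" is a list that holds one entry, the list of rows, each a list of 7 numbers: the shift along the tool's x, y, z in cm, then the turn, a rotation vector about the tool's x, y, z in degrees, then the opening, from 0 (shut) to 1 (fully open). A call has 1 to 12 rows; each row is the pose to reach, as a shift and turn from the pose commanded when the call began, along the tool's axes at that moment; what a row does not reach only later rows make up. A row lasts 1/8 s, in which the tool goes at most 62.5 mm and 10.7 degrees, less where a joint would pass 70% of its speed; a pose out of reach is approached as far as the arm can. A call with a gripper value outside its range is refused whole. The fingers move at their own pace and stop on an object; "squeeze" is the grip in N (left out, the last holds). Time passes only in rows, so rows that repeat a pose let the fingers close. It gives the time, the measured TCP pose, the force and the opening at its end, in the units of the state.
- arm.get_state(): the state, without advancing time (a new reading comes with each control period).
- arm.capture(name): name is "side" or "top"; returns the picture (400x640x3 uint8, blue, green, red); there is no depth.
- arm.calibration(name): a dict with "fovy" (degrees; the focal length in pixels is half the picture's height over the tangent of half this angle, whatever the lens; pixels are square), "cx", "cy" (the principal point, pixels), "position" and "rotation" of the camera in the world. Camera axes: x right, y up, looking along -z (the intrinsics and any distortion apply to the point x, -y, -z); pixel columns grow to the right and rows downward; lengths in m; the calibration is good to about 2 mm. A picture is of the moment at which its call begins. calibration takes no time and is no camera call.
- arm.finish_job(): hands the job in, once; it reports no verdict.
Trained networks look in the newest picture that a camera, given by its name, has taken for a name from the list of things; names that differ only in an ending like _2 or _b are one class to them, and where a whole thing is asked for, a point or a joint stands for the part that bears it (a point fixed in the world has none). Each returns a list of dicts, best first, with "p" (0 to 1); they miss things now and then, are a little off and sometimes report something else, mostly with a low value. They report only what shows in the picture. A call takes as long as a camera call.
- arm.silhouettes(camera, target): "pixels" (400x640 bool, what is visible of it) and "xy" ([column, row] in pixels, amid what is visible of it).
- arm.spot_point(camera, target): "xy" ([column, row] in pixels: a listed point, or the origin of a listed thing).
The state is a dict: "time": time; "q": joint angles; "joint_velocities": joint speeds; "effort": joint torques, N m; "tcp_pos": TCP position; "ee_rot": TCP orientation; "contact_force": force on the tool from outside, world axes, zero at the start; "torque": the same for the moment, N m; "width": finger opening in m.
Only numpy, scipy, OpenCV 4.12 (cv2) and the standard library are available. Lean on these libraries where they do the work, as an engineer would, in place of code of your own. Each camera call takes 0.05 s, during which the arm holds its last target. There are 200 camera calls.

## Task

Get the smoke generator ready: put every wood puck on the ledge into the smoke tube, then press the stack down with the tamping rod until the piston bottoms out firmly, and return the rod upright to its stand. After tamping, stand the blue air plug in the coupler socket, pull the red sleeve fully back so the plug drops home, and let the sleeve spring forward to lock it; also set the loose cover level on the tube's rim once the rod is out. Leave the bowl, the grill brush and the tongs where they are.

Things in the scene. Friction and masses are not known exactly. Their poses are not given: they have to be found in the camera images.
- tube_mouth (a point): Centre of the rim plane of the smoke tube, a vertical steel tube fixed on the cold-smoke generator (grey base 130 x 255 mm, 15 mm high; fixed, its place and yaw vary). Rim 172 mm above the ledge. Bore 36 mm across, flaring to 46 mm over the top 8 mm; rim outside diameter 53 mm, tube outside 43 mm below. z up; the base's long side is y of this frame: the socket of the coupler lies 100 mm along -y from the tube axis, and the sleeve's pull tab 185 mm along -y.
- piston (a joint): Rubber-ringed piston in the smoke tube, m of downward travel: starts between 0 and 0.008, 0.045 = bottomed out on a hard stop. It slides under about 8 N and stays where it is left; the pucks' own weight does not move it. Its flat top is 97 mm below the rim at 0 and 142 mm below it at 0.045.
- sleeve (a joint): Red spring sleeve round the coupler socket, m pulled back (straight down): 0 = sprung forward (up), 0.012 = fully back. The spring needs about 6 N to start and 10 N fully back, and returns by itself when let go. Sprung forward, two catches bar the socket bore (or lock a seated plug by its groove); they free the plug when the sleeve is fully back.
- sleeve_tab (a point): Mid-height of the sleeve's upright red pull tab, beside the socket, moving with the sleeve: 16 mm thick along x of its frame (x and y as for tube_mouth), 20 mm along y, its top 15 mm above this point; it stands on the sleeve's horizontal plate (26 mm wide, 6 mm thick), whose upper face is 15 mm below this point. At rest the point is 57 mm above the ledge. The tab is 85 mm from the socket axis; the generator base is 21 mm below the plate.
- socket_mouth (a point): Centre of the mouth of the brass coupler socket on the generator, opening upward, 72 mm above the ledge. Bore 20 mm across, flaring to 28 mm over the top 8 mm; floor 52 mm below the mouth. A plug put in while the sleeve is forward comes to rest on the catches, its tip 34 mm below the mouth, standing there by itself with up to 6 degrees lean; once the sleeve is fully back it drops 18 mm by its weight to the floor.
- plug_body (a point): Centre of the blue plastic body of the air plug (0.3 kg): upright cylinder 36 mm across, 46 mm high (23 mm up and down from this point). A brass nipple 18 mm across with a groove and a bevelled tip points down from it. At the start it hangs in its black stand (a cup 36 mm across on an 80 mm foot), the body's underside resting on the stand's rim 66 mm above the ledge.
- plug_tip (a point): Lower end of the plug's brass nipple, on its axis, 79 mm below plug_body and 56 mm below the blue body's underside; z up along the plug.
- rod_knob (a point): Centre of the wooden knob on top of the tamping rod: knob 30 mm across, 36 mm high (18 mm up and down). z along the rod, up. The flat foot of the rod, 28 mm across, is 143 mm below this point; the shaft is 20 mm across; 0.12 kg. It starts upright in its wooden stand, its foot on the stand's floor.
- rod_stand_mouth (a point): Centre of the mouth of the rod's wooden stand (fixed, on an 80 mm foot; its place varies), 60 mm above the ledge: well 32 mm across flaring to 44 mm at the top, floor 50 mm below the mouth.
- cover_disc (a point): Centre of the underside of the disc of the loose aluminium cover: disc 68 mm across, 5 mm thick, with a spigot 34 mm across and 4 mm deep below (it hangs into the tube's mouth). Lying on the ledge this point is 4 mm up. z up. Seated, it lies in the plane of the tube's rim.
- cover_knob (a point): Centre of the cover's black knob, 16 mm above cover_disc: upright cylinder 20 mm across, 22 mm high. The cover weighs 0.1 kg.
- puck0_mid (a point): Centre of a wooden smoking puck: cylinder 32 mm across, 22 mm high, standing flat on the ledge, 25 g. Two to four pucks are present (the others are absent).
- puck1_mid (a point): Centre of a wooden smoking puck: cylinder 32 mm across, 22 mm high, standing flat on the ledge, 25 g. Two to four pucks are present (the others are absent).
- puck2_mid (a point): Centre of a wooden smoking puck: cylinder 32 mm across, 22 mm high, standing flat on the ledge, 25 g. Two to four pucks are present (the others are absent).
- puck3_mid (a point): Centre of a wooden smoking puck: cylinder 32 mm across, 22 mm high, standing flat on the ledge, 25 g. Two to four pucks are present (the others are absent).
- bowl: Aluminium basting bowl, 116 mm across, 45 mm high; origin under its centre. Not to be disturbed.
- brush: Grill brush with wooden handle lying along x of its frame, 245 x 50 mm, 26 mm high; origin under its middle. Not to be disturbed.
- tongs: Wooden tongs lying along x of their frame, 265 x 75 mm, 12 mm high; origin under the middle. Not to be disturbed.

How it is judged:
By the outcome, as a careful person would: the job done as asked, in the order asked, and still so for the second after the job is handed in, with the robot touching nothing.
Of puck0, puck1, puck2, puck3 only 2 to 4 are there at a start; the rules pass over those that are not, and their reading is None.
At some moment in a run one of puck0, puck1, puck2, puck3, cover may be knocked a few centimetres aside while the robot is not near it.
It also fails if it takes over 210 s, if anything falls off the work surface, if the arm or the gripper's body presses on something with over 40 N, if the wrist force passes 120 N, or if a joint passes its speed limit or range.

## Working session

There is one attempt and no reset: what is moved stays moved. The work goes in short steps, Python scripts to look and compute and a tool call to move; the robot and the scene stay as the last step left them, time stands still between calls to the robot, and variables do not carry over. Pictures are saved under pics/ and viewed, about 12 in all and at most 16, crops included, and the job is handed in when it is done.

Besides the shell and the picture viewer there is one more tool, called after "Request:" by a JSON object that holds its "op" and its "data". carry_out: Moves the arm, as the interface text tells. Its arguments: {"type":"object","properties":{"rows":{"type":"array"},"squeeze":{"type":"number"}},"required":["rows"]}

```bash
mkdir -p pics; ls; cat > h.py <<'E'
import numpy as np, cv2
from workcell import arm
np.set_printoptions(precision=4,suppress=True)
def cal(n):
    c=arm.calibration(n); f=200/np.tan(np.radians(c['fovy'])/2); return c,f
def ray(n,xy):
    c,f=cal(n)
    K=np.array([[f,0,c['cx']],[0,f,c['cy']],[0,0,1.]])
    D=np.array(c.get('distortion',[0,0,0,0,0]),float) if not isinstance(c.get('distortion'),dict) else None
    u=cv2.undistortPoints(np.array([[xy]],float),K,D)[0,0]
    R=np.array(c['rotation']); 
    return np.array(c['position']), R@np.array([u[0],-u[1],-1.])
def at_z(n,xy,z):
    p,d=ray(n,xy); return p+d*(z-p[2])/d[2]
def tri(xs,xt):
    p,d=ray('side',xs); q,e=ray('top',xt)
    s=np.linalg.lstsq(np.c_[d,-e],q-p,rcond=None)[0]
    a=p+d*s[0]; b=q+e*s[1]; return (a+b)/2, np.linalg.norm(a-b)
def snap():
    return {n:arm.capture(n) for n in('side','top')}
E
python3 - <<'E'
from h import *
im=snap()
for n in im: cv2.imwrite(f'pics/{n}0.png',im[n]); print(arm.calibration(n))
print(arm.get_state())
Z=dict(tube_mouth=.172,sleeve_tab=.057,socket_mouth=.072,plug_body=.089,plug_tip=.01,rod_knob=.153,rod_stand_mouth=.06,cover_disc=.004,cover_knob=.02,puck0_mid=.011,bowl=0,brush=0,tongs=0)
for k,z in Z.items():
    o={}
    for n in im:
        r=arm.spot_point(n,k); o[n]=r
        for d in r[:5]: print(k,n,np.round(d['xy'],1),round(d['p'],2),at_z(n,d['xy'],z)[:2])
    if o['side'] and o['top']: print('   tri',*tri(o['side'][0]['xy'],o['top'][0]['xy']))
E
```

```text
pics
{'fovy': 55.848940233917574, 'cx': 325.6098316483958, 'cy': 202.0469043708743, 'position': array([-0.0435, -0.637 ,  0.853 ]), 'rotation': array([ 0.8738,  0.0084, -0.7652])}
{'fovy': 46.99019454083454, 'cx': 314.1788363947863, 'cy': 200.97065800870723, 'position': array([0.3396, 0.0122, 1.511 ]), 'rotation': array([ 0.1378, -0.0144, -1.5852])}
{'time': 0.1, 'q': array([ 1.2364,  0.1245,  1.6515,  0.    ,  1.3675, -0.0826]), 'joint_velocities': array([ 0.0003, -0.0014, -0.0041, -0.0007,  0.0003, -0.0016]), 'effort': array([  0.0003, -41.8887, -36.1093,   0.0776,   0.0462,  -0.0001]), 'tcp_pos': array([0.1618, 0.629 , 0.2135]), 'ee_rot': array([-3.1397, -0.0002,  2.8898]), 'contact_force': array([-0.5447,  0.088 ,  0.8749]), 'torque': array([0.0253, 0.0223, 0.0486]), 'width': 0.09531931138373917}Traceback (most recent call last):
  File "<stdin>", line 10, in <module>
  File "h.py", line 14, in at_z
    p,d=ray(n,xy); return p+d*(z-p[2])/d[2]
                                       ~^^^
IndexError: invalid index to scalar variable.
```

```bash
sed -i "s/R=np.array(c\['rotation'\]); /R=Rot.from_euler('xyz',c['rotation']).as_matrix()/; 1a from scipy.spatial.transform import Rotation as Rot" h.py
cat >> h.py <<'E'
Z=dict(tube_mouth=.172,sleeve_tab=.057,socket_mouth=.072,plug_body=.089,rod_knob=.153,rod_stand_mouth=.06,cover_disc=.004,cover_knob=.02,puck0_mid=.011,bowl=0,brush=0,tongs=0)
def spots(ks,Z=Z,m=5):
    for k in ks:
        o={}
        for n in('side','top'):
            r=arm.spot_point(n,k); o[n]=r
            for d in r[:m]: print(k,n,np.round(d['xy'],1),round(float(d['p']),2),at_z(n,d['xy'],Z[k])[:2])
        if o['side'] and o['top']: print('   tri',*tri(o['side'][0]['xy'],o['top'][0]['xy']))
E
python3 - <<'E'
from h import *
im=snap()
spots(Z)
E
```

```text
tube_mouth side [321.8 167.7] 0.82 [0.6242 0.0838]
tube_mouth top [282.6 170.7] 0.86 [0.6168 0.0825]
   tri [0.618  0.0808 0.176 ] 0.0049973728136644465
sleeve_tab side [363.9 216.4] 0.78 [ 0.6476 -0.0814]
sleeve_tab top [339.3 168.4] 0.68 [ 0.6461 -0.0942]
   tri [ 0.6409 -0.0911  0.0684] 0.007065681954845079
socket_mouth side [344.6 204.4] 0.98 [ 0.6333 -0.0106]
socket_mouth side [219.2 191.1] 0.37 [0.3828 0.3314]
socket_mouth top [312.6 176.6] 0.91 [ 0.6173 -0.0075]
   tri [ 0.6217 -0.0119  0.0781] 0.014077250894795636
plug_body side [375.2 282.1] 0.71 [ 0.456  -0.2876]
plug_body top [405.3 225.2] 0.45 [ 0.4571 -0.2932]
   tri [ 0.4551 -0.2908  0.0933] 0.004388156746579209
rod_knob side [243.9 163.1] 0.69 [0.4774 0.304 ]
rod_knob side [364.2 222.4] 0.69 [ 0.5467 -0.1651]
rod_knob top [211.2 219.3] 0.7 [0.4769 0.2949]
   tri [0.4745 0.2946 0.1592] 0.003965998599860705
rod_stand_mouth side [247.2 186.8] 0.57 [0.4714 0.2993]
rod_stand_mouth top [218.5 223.5] 0.79 [0.4727 0.2911]
   tri [0.4699 0.2913 0.0656] 0.005084219465667788
cover_disc side [282.3 187.5] 0.46 [0.5978 0.2711]
cove
[... 356 characters left out ...]
e [284.9 187. ] 0.49 [0.6096 0.271 ]
bowl side [284.7 188.9] 0.32 [0.6018 0.2626]
bowl top [395.5 182. ] 0.75 [ 0.6096 -0.2854]
bowl top [282.8 169.4] 0.73 [0.6568 0.0908]
   tri [ 0.6134 -0.2892  0.0052] 0.01297330376547666
brush side [406.3 363.3] 0.62 [ 0.3863 -0.4502]
brush side [220.3 192.2] 0.57 [0.4215 0.4122]
brush top [181.2 239.3] 0.79 [0.428  0.4234]
brush top [214.9 217.1] 0.35 [0.4994 0.3148]
   tri [ 0.3581 -0.0811  0.2635] 0.8406882069040578
tongs side [405.7 363.2] 0.59 [ 0.3855 -0.4491]
tongs side [220.3 190.1] 0.16 [0.4281 0.423 ]
tongs top [449.6 244.3] 0.92 [ 0.3997 -0.4557]
tongs top [282.9 170.9] 0.61 [0.6517 0.0905]
   tri [ 0.3945 -0.4522 -0.0055] 0.014585883248154333
```

View pics/side0.png

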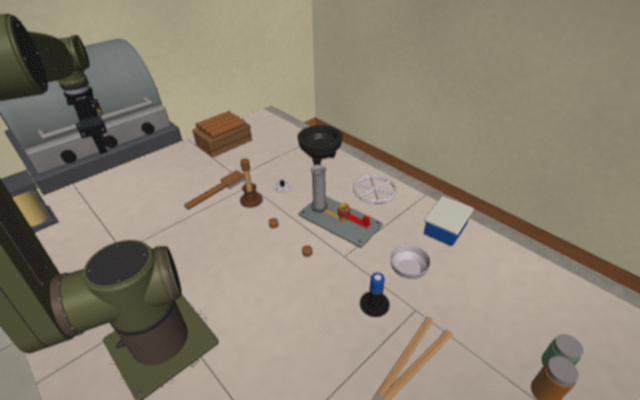

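View pics/top0.png

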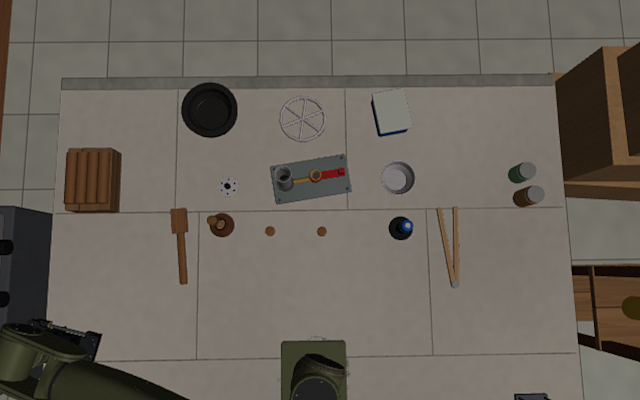

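```bash
python3 - <<'E'
from h import *
t=cv2.imread('pics/top0.png');s=cv2.imread('pics/side0.png')
a=cv2.resize(t[145:210,258:358],None,fx=7,fy=7,interpolation=cv2.INTER_CUBIC)
b=cv2.resize(s[155:250,290:390],None,fx=5,fy=5,interpolation=cv2.INTER_CUBIC)
cv2.imwrite('pics/gt.png',a);cv2.imwrite('pics/gs.png',b)
E
```

```text
(no output)
```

View pics/gt.png

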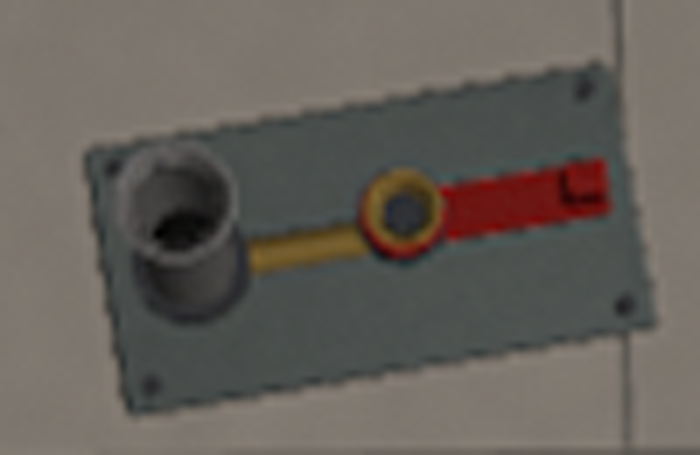

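View pics/gs.png

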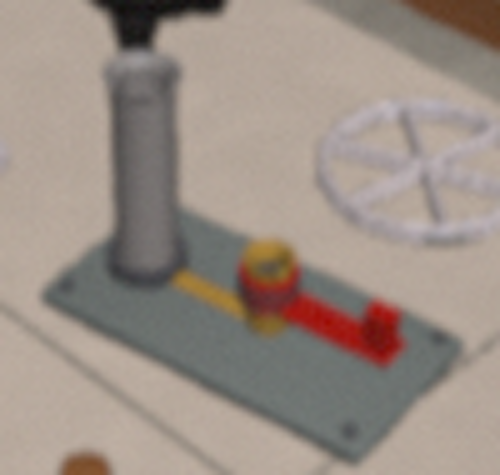

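```bash
cat >> h.py <<'E'
def proj(n,P):
    c,f=cal(n); R=Rot.from_euler('xyz',c['rotation']).as_matrix()
    q=(np.atleast_2d(P)-c['position'])@R
    return np.c_[c['cx']+f*q[:,0]/-q[:,2], c['cy']-f*q[:,1]/-q[:,2]]
E
python3 - <<'E'
from h import *
from scipy.optimize import least_squares as ls
u=lambda l,s,o:(np.array(l,float)+.5)/s-.5+o
T=u([(178,203),(403,209),(88,150),(600,65),(655,325),(130,412)],7,(258,145))
S=u([(143,65),(270,256),(190,205),(462,347),(345,460),(45,297)],5,(290,155))
def model(p):
    x,y,w,o=p; c,s=np.cos(w),np.sin(w)
    L=np.array([(0,0,.172),(0,-.1,.072),(.065,o,.015),(.065,o-.255,.015),(-.065,o-.255,.015),(-.065,o,.015)])
    P=L.copy();P[:,0]=x+c*L[:,0]-s*L[:,1];P[:,1]=y+s*L[:,0]+c*L[:,1];return P
f=lambda p:np.r_[(proj('top',model(p))-T).ravel(),(proj('side',model(p))-S).ravel()]
r=ls(f,[.6,.08,0.15,.05]);print(r.x);print(r.fun.reshape(-1,2))
print(model(r.x)[:2]); x,y,w,o=r.x; print('tab',x+.185*np.sin(w),y-.185*np.cos(w))
f2=lambda p:f(p)[:12]; r=ls(f2,r.x);print('top only',r.x, model(r.x)[:2]);
f3=lambda p:f(p)[12:]; r=ls(f3,r.x);print('side only',r.x,model(r.x)[:2]);
t=cv2.imread('pics/top0.png');s=cv2.imread('pics/side0.png')
# brown blobs
for n,im,cs in(('top',t,[(270,231),(322,231)]),('side',s,[(273,223),(307,251)])):
    for c in cs:
        y0,x0=c[1]-12,c[0]-12;w=im[y0:y0+24,x0:x0+24].astype(int)
        m=(w[...,2]-w[...,0]>45 if n=='side' else w[...,2]-w[...,0]>35); q=np.argwhere(m).mean(0)[::-1]+(x0,y0)
        print(n,q,m.sum(),at_z(n,q,.013 if n=='side' else .018))
E
```

```text
[0.6108 0.0842 0.129  0.0402]
[[-0.9624 -0.8763]
 [-0.2227  0.174 ]
 [-0.1665 -1.3127]
 [ 2.6418  0.3533]
 [ 0.7868  1.3553]
 [-1.0075 -0.2578]
 [ 0.4224  1.7714]
 [-0.0903  0.6088]
 [-5.156  -2.2313]
 [ 1.6672 -0.1859]
 [ 2.0981  0.3653]
 [-0.6228 -1.5995]]
[[ 0.6108  0.0842  0.172 ]
 [ 0.6237 -0.015   0.072 ]]
tab 0.6346239579541709 -0.09928788146520769
top only [0.6087 0.0822 0.1589 0.0437] [[ 0.6087  0.0822  0.172 ]
 [ 0.6246 -0.0165  0.072 ]]
side only [0.6144 0.0878 0.0842 0.0347] [[ 0.6144  0.0878  0.172 ]
 [ 0.6228 -0.0118  0.072 ]]
top [269.6364 230.6667] 66 [0.451  0.1336 0.018 ]
top [321.6452 231.0161] 62 [ 0.4476 -0.0351  0.018 ]
side [273.0714 222.4   ] 70 [0.4523 0.137  0.013 ]
side [306.7805 250.4512] 82 [ 0.4488 -0.0324  0.013 ]
```

```bash
python3 - <<'E'
from h import *
from scipy.optimize import least_squares as ls
u=lambda l,s,o:(np.array(l,float)+.5)/s-.5+o
T=u([(178,203),(403,209),(88,150),(600,65),(655,325),(130,412)],7,(258,145))
S=u([(143,65),(270,256),(190,205),(462,347),(345,460),(45,297)],5,(290,155))
def model(p):
    x,y,w,o=p[:4]; c,s=np.cos(w),np.sin(w)
    L=np.array([(0,0,.172),(0,-.1,.072),(.065,o,.015),(.065,o-.255,.015),(-.065,o-.255,.015),(-.065,o,.015)])
    P=L.copy();P[:,0]=x+c*L[:,0]-s*L[:,1];P[:,1]=y+s*L[:,0]+c*L[:,1];return P
W=np.ones((6,2));W[2]=0
f=lambda p:np.r_[(proj('top',model(p))-T).ravel(),((proj('side',model(p))-S)*W).ravel()]
r=ls(f,[.6,.08,0.15,.05],loss='soft_l1');print(r.x);print(r.fun.reshape(-1,2).round(2))
print(model(r.x)[:2]); x,y,w,o=r.x; print('tab',x+.185*np.sin(w),y-.185*np.cos(w))
p=snap()
for n,k in(('top','rod_knob'),('top','plug_body'),('side','rod_knob'),('side','plug_body'),('top','cover_knob'),('side','cover_knob')):
    for d in arm.silhouettes(n,k)[:2]: 
        m=d['pixels'];print(n,k,d['p'],m.sum(),d['xy'])
E
```

```text
[0.6089 0.0834 0.1473 0.0426]
[[-0.7  -0.24]
 [-0.06  0.21]
 [-0.96 -0.37]
 [ 1.65 -0.05]
 [ 0.49  0.83]
 [-1.09  0.61]
 [ 0.14  2.12]
 [ 0.    0.71]
 [-0.   -0.  ]
 [ 1.16 -0.89]
 [ 2.26 -0.09]
 [-1.32 -1.25]]
[[ 0.6089  0.0834  0.172 ]
 [ 0.6236 -0.0155  0.072 ]]
tab 0.6360249840570361 -0.09960402458270493
top rod_knob 0.56 143 [216.1, 222.1]
side rod_knob 0.72 227 [246.9, 168.2]
side rod_knob 0.2 608 [218.3, 189.2]
side plug_body 0.59 260 [375.3, 283.4]
top cover_knob 0.67 313 [229.1, 184.2]
side cover_knob 0.63 157 [280.9, 188.0]
```

```bash
cat >> h.py <<'E'
def go(*ts):
    s=arm.get_state(); R=Rot.from_euler('xyz',s['ee_rot'])
    print('t',round(float(s['time']),2),'tcp',s['tcp_pos'],'rot',s['ee_rot'],'F',s['contact_force'],'w',round(float(s['width']),4))
    for x,y,z,w in ts:
        d=R.inv().apply(np.array([x,y,z])-s['tcp_pos'])*100
        print('  shift cm',d.round(2),'turn',np.degrees((R.inv()*Rot.from_euler('xyz',[np.pi,0,w])).as_rotvec()).round(1))
E
python3 -c "
from h import *
go((.4517,.135,.215,1.72),(.4517,.135,.06,1.72))"
```

```text
t 1.85 tcp [0.162  0.6295 0.2147] rot [-3.1416 -0.      2.8898] F [0.3969 0.3713 0.4897] w 0.0951
  shift cm [-40.38 -40.67  -0.03] turn [-0. -0. 67.]
  shift cm [-40.38 -40.67  15.47] turn [-0. -0. 67.]
```

Request:
{"op": "carry_out", "data": {"rows": [[[-40.4,-40.7,0,0,0,67,1],[-40.4,-40.7,0,0,0,67,1],[-40.4,-40.7,0,0,0,67,1],[-40.4,-40.7,0,0,0,67,1],[-40.4,-40.7,0,0,0,67,1],[-40.4,-40.7,0,0,0,67,1],[-40.4,-40.7,0,0,0,67,1],[-40.4,-40.7,0,0,0,67,1],[-40.4,-40.7,0,0,0,67,1],[-40.4,-40.7,0,0,0,67,1],[-40.4,-40.7,12,0,0,67,1],[-40.4,-40.7,12,0,0,67,1]]]}}

```text
time: 3.35
tcp_pos: [0.4522, 0.1352, 0.094]
ee_rot: [3.139, -0.001, 1.72]
contact_force: [-0.5, -0.0, -0.5]
width: 0.0952
```

Request:
{"op": "carry_out", "data": {"rows": [[[0,0,8.4,0,0,0,1],[0,0,8.4,0,0,0,1],[0,0,8.4,0,0,0,1],[0,0,8.4,0,0,0,0.2],[0,0,8.4,0,0,0,0.2],[0,0,8.4,0,0,0,0.2],[0,0,8.4,0,0,0,0.2],[0,0,8.4,0,0,0,0.2],[0,0,8.4,0,0,0,0.2],[0,0,8.4,0,0,0,0.2]]], "squeeze": 15}}

```text
time: 4.6
tcp_pos: [0.4518, 0.1346, 0.0106]
ee_rot: [-3.142, -0.0, 1.72]
contact_force: [-0.1, 0.2, 0.3]
width: 0.0315
```

```bash
python3 -c "
from h import *
go((.609,.083,.24,1.72))
im=snap();cv2.imwrite('pics/m1.png',np.vstack([cv2.resize(im['top'][140:300,150:480],(800,388)),cv2.resize(im['side'][130:300,150:450],None,fx=1.2,fy=1.2)][:1]))"
```

```text
t 4.6 tcp [0.4518 0.1346 0.0106] rot [-3.1415 -0.      1.7204] F [-0.1057  0.2353  0.2541] w 0.0315
  shift cm [ -7.45  14.77 -22.94] turn [-0. -0.  0.]
```

View pics/m1.png

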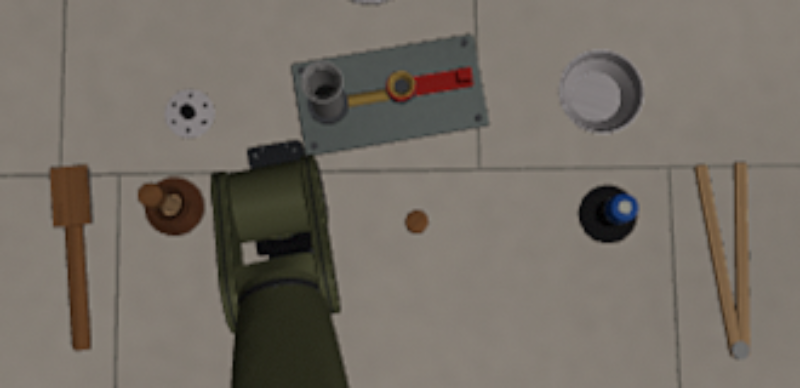

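Request:
{"op": "carry_out", "data": {"rows": [[[0,0,-11,0,0,0,0.2],[0,0,-22.9,0,0,0,0.2],[0,0,-22.9,0,0,0,0.2],[0,0,-22.9,0,0,0,0.2],[-7.4,14.8,-22.9,0,0,0,0.2],[-7.4,14.8,-22.9,0,0,0,0.2],[-7.4,14.8,-22.9,0,0,0,0.2],[-7.4,14.8,-22.9,0,0,0,0.2],[-7.4,14.8,-17.5,0,0,0,0.2],[-7.4,14.8,-17.5,0,0,0,0.2]]]}}

```text
time: 5.95
tcp_pos: [0.6057, 0.0838, 0.1809]
ee_rot: [-3.133, -0.001, 1.721]
contact_force: [-0.7, -0.2, -1.0]
width: 0.0316
```

```bash
python3 -c "
from h import *
go((.609,.083,.178,1.72))
im=snap();cv2.imwrite('pics/m2.png',cv2.resize(im['side'][130:230,270:370],None,fx=6,fy=6,interpolation=2))
print(proj('side',[(.609,.083,.172),(.609,.083,.18)]))"
```

```text
t 5.95 tcp [0.6057 0.0838 0.1809] rot [-3.1328 -0.001   1.7209] F [-0.6622 -0.2104 -0.9941] w 0.0316
  shift cm [-0.12  0.32  0.29] turn [-0.5 -0.1  0. ]
[[318.4538 169.7595]
 [318.4009 167.6519]]
```

View pics/m2.png

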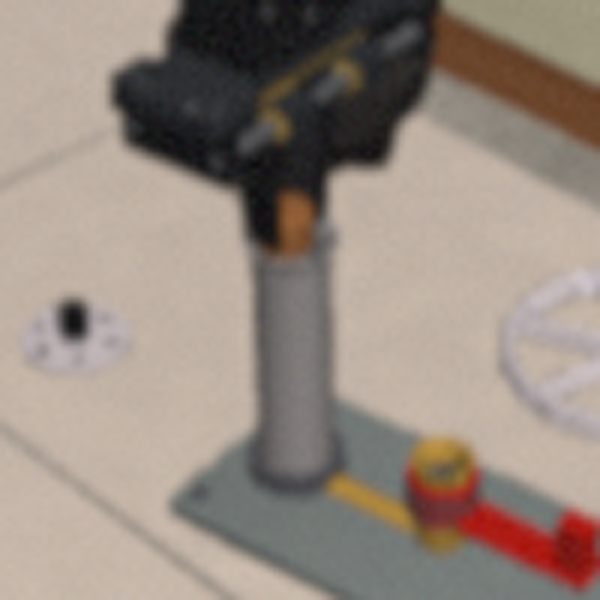

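Request:
{"op": "carry_out", "data": {"rows": [[[0,0,0.1,0,0,0,0.2],[0,0,0.2,0,0,0,0.2],[0,0,0.2,0,0,0,0.6],[0,0,0.2,0,0,0,0.6],[0,0,0.2,0,0,0,0.6],[0,0,-6,0,0,0,0.6],[0,0,-6,0,0,0,0.6],[0,0,-6,0,0,0,1]]]}}

```text
time: 7.05
tcp_pos: [0.6094, 0.0835, 0.2461]
ee_rot: [3.141, 0.0, 1.72]
contact_force: [-0.1, -0.5, -0.2]
width: 0.0622
```

```bash
python3 -c "
from h import *
im=snap()
w=im['top'][215:245,300:345].astype(int);m=w[...,2]-w[...,0]>35;q=np.argwhere(m).mean(0)[::-1]+(300,215);print(q,m.sum(),at_z('top',q,.018))
w=im['side'][235:270,285:330].astype(int);m=w[...,2]-w[...,0]>45;q=np.argwhere(m).mean(0)[::-1]+(285,235);print(q,m.sum(),at_z('side',q,.013))
go((.448,-.034,.22,1.72),(.448,-.034,.010,1.72))
cv2.imwrite('pics/m3.png',np.hstack([cv2.resize(im['side'][130:230,270:370],None,fx=4,fy=4,interpolation=2),cv2.resize(im['top'][130:230,250:350],None,fx=4,fy=4,interpolation=2)]))"
```

```text
[321.7656 230.9531] 64 [ 0.4478 -0.0355  0.018 ]
[306.7816 250.4943] 87 [ 0.4487 -0.0325  0.013 ]
t 7.15 tcp [0.6085 0.0835 0.2441] rot [-3.1392 -0.0002  1.7204] F [0.4059 0.1501 0.8613] w 0.0696
  shift cm [ -9.23 -17.62   2.45] turn [-0.1 -0.   0. ]
  shift cm [ -9.23 -17.57  23.45] turn [-0.1 -0.   0. ]
```

View pics/m3.png

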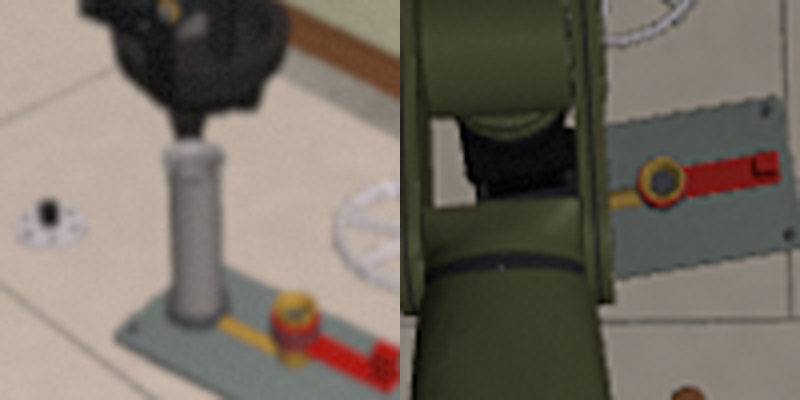

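Request:
{"op": "carry_out", "data": {"rows": [[[-9.2,-17.6,2,0,0,0,1],[-9.2,-17.6,2,0,0,0,1],[-9.2,-17.6,2,0,0,0,1],[-9.2,-17.6,2,0,0,0,1],[-9.2,-17.6,23.4,0,0,0,1],[-9.2,-17.6,23.4,0,0,0,1],[-9.2,-17.6,23.4,0,0,0,1],[-9.2,-17.6,23.4,0,0,0,1],[-9.2,-17.6,23.4,0,0,0,1],[-9.2,-17.6,23.4,0,0,0,0.2],[-9.2,-17.6,23.4,0,0,0,0.2],[-9.2,-17.6,23.4,0,0,0,0.2]]]}}

```text
time: 8.65
tcp_pos: [0.4501, -0.0338, 0.0131]
ee_rot: [3.139, 0.001, 1.72]
contact_force: [0.6, -0.4, 0.5]
width: 0.0703
```

Request:
{"op": "carry_out", "data": {"rows": [[[0,0,0,0,0,0,0.2],[0,0,0,0,0,0,0.2],[0,0,0,0,0,0,0.2],[0,0,0,0,0,0,0.2]]]}}

```text
time: 9.15
tcp_pos: [0.4488, -0.0336, 0.0116]
ee_rot: [-3.142, -0.0, 1.72]
contact_force: [-0.2, 1.4, 0.9]
width: 0.0314
```

```bash
python3 -c "
from h import *
go((.609,.0835,.24,1.72),(.609,.0835,.178,1.72))"
```

```text
t 9.15 tcp [ 0.4488 -0.0336  0.0116] rot [-3.1415 -0.      1.7204] F [-0.2271  1.378   0.9426] w 0.0314
  shift cm [  9.2   17.58 -22.84] turn [-0. -0.  0.]
  shift cm [  9.2   17.58 -16.64] turn [-0. -0.  0.]
```

Request:
{"op": "carry_out", "data": {"rows": [[[0,0,-22.8,0,0,0,0.2],[0,0,-22.8,0,0,0,0.2],[0,0,-22.8,0,0,0,0.2],[0,0,-22.8,0,0,0,0.2],[9.2,17.6,-22.8,0,0,0,0.2],[9.2,17.6,-22.8,0,0,0,0.2],[9.2,17.6,-22.8,0,0,0,0.2],[9.2,17.6,-22.8,0,0,0,0.2],[9.2,17.6,-22.8,0,0,0,0.2],[9.2,17.6,-16.6,0,0,0,0.2],[9.2,17.6,-16.6,0,0,0,0.2],[9.2,17.6,-16.6,0,0,0,0.2]]]}}

```text
time: 10.65
tcp_pos: [0.6078, 0.0825, 0.1776]
ee_rot: [-3.14, 0.0, 1.719]
contact_force: [0.1, 0.3, 0.3]
width: 0.0316
```

Request:
{"op": "carry_out", "data": {"rows": [[[0,0,0,0,0,0,0.2],[0,0,0,0,0,0,0.6],[0,0,0,0,0,0,0.6],[0,0,0,0,0,0,0.6],[0,0,0,0,0,0,0.6],[0,0,-6,0,0,0,0.6],[0,0,-6,0,0,0,0.6],[0,0,-6,0,0,0,1]]]}}

```text
time: 11.65
tcp_pos: [0.6093, 0.0836, 0.2378]
ee_rot: [3.141, 0.0, 1.72]
contact_force: [-0.2, 0.2, -0.3]
width: 0.0627
```

```bash
python3 -c "
from h import *
im=snap()
go((.476,.294,.25,1.72))
spots(['rod_knob','rod_stand_mouth'],m=2)
s=im['side'];t=im['top']
cv2.imwrite('pics/m4.png',np.hstack([cv2.resize(a,None,fx=4,fy=4,interpolation=2) for a in(s[150:220,290:350],s[150:220,215:275],t[190:260,190:250])]))
print(proj('side',[(.476,.294,.171),(.476,.294,.135),(.476,.294,.06)])-(215,150));print(proj('top',[(.476,.294,.171),(.476,.294,.06)])-(190,190))"
```

```text
t 11.75 tcp [0.6084 0.0835 0.2359] rot [-3.1389 -0.0002  1.7205] F [-0.051  -0.1081  0.1597] w 0.07
  shift cm [22.79 -9.96 -1.37] turn [-0.2 -0.   0. ]
rod_knob side [244.9 160.5] 0.54 [0.4887 0.3146]
rod_knob top [213.  218.5] 0.43 [0.4792 0.2897]
   tri [0.4754 0.2866 0.1728] 0.004057259211562875
rod_stand_mouth side [250.5 185.9] 0.61 [0.4825 0.2955]
rod_stand_mouth top [219.7 222.3] 0.63 [0.4764 0.2874]
   tri [0.4761 0.2854 0.0688] 0.001266814083238941
[[29.4744  9.9094]
 [31.0619 18.9982]
 [34.1882 36.8965]]
[[20.2399 28.9865]
 [27.6076 32.4568]]
```

View pics/m4.png

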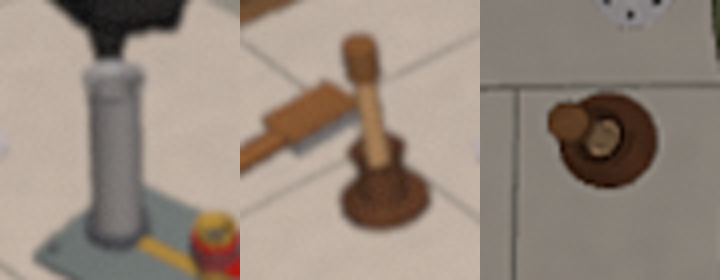

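```bash
python3 -c "
from h import *
o=lambda x,y,X,Y:((x+.5)/4-.5+X,(y+.5)/4-.5+Y)
k=o(568-480,122,190,190);ks=o(120,38,215,150);kb=o(120,58,215,150)
print('knobtop',at_z('top',k,.171),at_z('side',ks,.171),tri(ks,k)); print('mid',at_z('side',kb,.153))
f=o(610-480,140,190,190);fs=o(385-240,203,215,150); print('foot',at_z('top',f,.008),at_z('side',fs,.008))
ms=o(377-240,150,215,150); print('mouth',at_z('side',ms,.06))
go((.474,.290,.24,1.72))"
```

```text
knobtop [0.4726 0.2899 0.171 ] [0.479  0.2975 0.171 ] (array([0.4727, 0.288 , 0.1783]), np.float64(0.0017637044723549445))
mid [0.4757 0.2973 0.153 ]
foot [0.4736 0.2893 0.008 ] [0.4692 0.2865 0.008 ]
mouth [0.4745 0.2937 0.06  ]
t 11.95 tcp [0.6086 0.0835 0.2363] rot [-3.1394 -0.0002  1.7204] F [-0.1805 -0.1136  0.2878] w 0.0862
  shift cm [ 22.42 -10.24  -0.34] turn [-0.1 -0.   0. ]
```

Request:
{"op": "carry_out", "data": {"rows": [[[22.5,-10.3,-0.5,0,0,0,1],[22.5,-10.3,-0.5,0,0,0,1],[22.5,-10.3,-0.5,0,0,0,1],[22.5,-10.3,-0.5,0,0,0,1],[22.5,-10.3,-0.5,0,0,0,1],[22.5,-10.3,10.2,0,0,0,1],[22.5,-10.3,10.2,0,0,0,1],[22.5,-10.3,10.2,0,0,0,1],[22.5,-10.3,10.2,0,0,0,0.2],[22.5,-10.3,10.2,0,0,0,0.2],[22.5,-10.3,10.2,0,0,0,0.2],[22.5,-10.3,10.2,0,0,0,0.2]]], "squeeze": 20}}

```text
time: 13.45
tcp_pos: [0.4743, 0.2909, 0.1367]
ee_rot: [3.14, -0.001, 1.72]
contact_force: [0.5, 1.0, -0.6]
width: 0.0604
```

Request:
{"op": "carry_out", "data": {"rows": [[[0,0,0,0,0,0,0.2],[0,0,0,0,0,0,0.2],[0,0,0,0,0,0,0.2],[0,0,0,0,0,0,0.2]]], "squeeze": 60}}

```text
time: 13.95
tcp_pos: [0.4738, 0.2907, 0.1356]
ee_rot: [-3.141, 0.0, 1.72]
contact_force: [-0.1, 0.3, -0.2]
width: 0.0293
```

```bash
python3 -c "
from h import *
im=snap();go((.609,.0835,.32,1.72))
s=im['side'];t=im['top']
cv2.imwrite('pics/m5.png',np.hstack([cv2.resize(a,None,fx=5,fy=5,interpolation=2) for a in(s[130:220,205:285],t[180:270,180:260])]))"
```

```text
t 14.05 tcp [0.4738 0.2906 0.1355] rot [-3.1414  0.0001  1.7204] F [-1.5792  0.5678  0.5617] w 0.0295
  shift cm [-22.5   10.28 -18.45] turn [-0.  0.  0.]
```

View pics/m5.png

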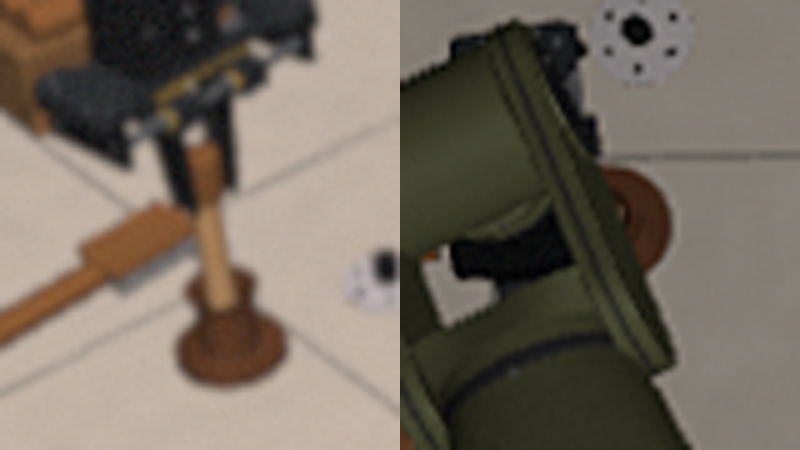

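Request:
{"op": "carry_out", "data": {"rows": [[[0,0,-19,0,0,0,0.2],[0,0,-19,0,0,0,0.2],[0,0,-19,0,0,0,0.2],[0,0,-19,0,0,0,0.2],[-22.5,10.3,-19,0,0,0,0.2],[-22.5,10.3,-19,0,0,0,0.2],[-22.5,10.3,-19,0,0,0,0.2],[-22.5,10.3,-19,0,0,0,0.2],[-22.5,10.3,-19,0,0,0,0.2],[-22.5,10.3,-19,0,0,0,0.2],[-22.5,10.3,-19,0,0,0,0.2]]]}}

```text
time: 15.42
tcp_pos: [0.6085, 0.0848, 0.3251]
ee_rot: [-3.141, -0.0, 1.722]
contact_force: [0.2, 0.6, -1.2]
width: 0.0295
```

```bash
python3 -c "
from h import *
im=snap();go((.609,.0835,.32,1.72))
s=im['side'];t=im['top']
cv2.imwrite('pics/m6.png',cv2.resize(s[110:220,275:375],None,fx=5,fy=5,interpolation=2))
print((proj('side',[(.609,.0835,.172),(.609,.0835,.2),(.609,.0835,.3)])-(275,110))*5)"
```

```text
t 15.53 tcp [0.6086 0.0849 0.3257] rot [ 3.1416 -0.0001  1.7224] F [ 1.1272 -0.0762 -1.53  ] w 0.0293
  shift cm [-0.14  0.02  0.57] turn [ 0.  -0.   0.1]
[[216.7246 298.4696]
 [215.7812 261.1837]
 [212.1604 118.0752]]
```

View pics/m6.png

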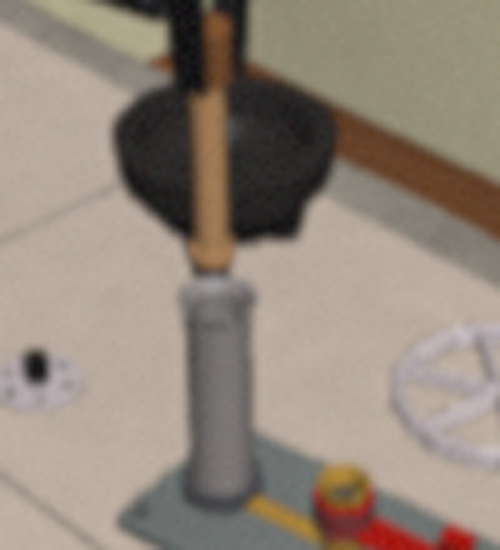

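Request:
{"op": "carry_out", "data": {"rows": [[[-0.3,0.1,0,0,0,0,0.2],[-0.3,0.1,2,0,0,0,0.2],[-0.3,0.1,3,0,0,0,0.2],[-0.3,0.1,4,0,0,0,0.2],[-0.3,0.1,5,0,0,0,0.2],[-0.3,0.1,6,0,0,0,0.2],[-0.3,0.1,7,0,0,0,0.2],[-0.3,0.1,7,0,0,0,0.2]]]}}

```text
time: 16.52
tcp_pos: [0.6101, 0.0807, 0.2543]
ee_rot: [-3.14, -0.0, 1.72]
contact_force: [-0.1, 0.4, -1.1]
width: 0.0294
```

Entered freely. Now tamping.

Request:
{"op": "carry_out", "data": {"rows": [[[0,0,0.5,0,0,0,0.2],[0,0,1,0,0,0,0.2],[0,0,1.5,0,0,0,0.2],[0,0,2,0,0,0,0.2],[0,0,2.5,0,0,0,0.2],[0,0,3,0,0,0,0.2],[0,0,3,0,0,0,0.2]]]}}

```text
time: 17.4
tcp_pos: [0.6108, 0.0807, 0.2267]
ee_rot: [3.141, 0.0, 1.72]
contact_force: [-1.9, -0.2, 4.8]
width: 0.0292
```

Request:
{"op": "carry_out", "data": {"rows": [[[0,0,0.5,0,0,0,0.2],[0,0,1,0,0,0,0.2],[0,0,1.5,0,0,0,0.2],[0,0,2,0,0,0,0.2],[0,0,2,0,0,0,0.2],[0,0,2,0,0,0,0.2]]]}}

```text
time: 18.15
tcp_pos: [0.6108, 0.0807, 0.2062]
ee_rot: [3.141, 0.0, 1.72]
contact_force: [-1.6, -0.2, 4.4]
width: 0.0292
```

Request:
{"op": "carry_out", "data": {"rows": [[[0,0,0.3,0,0,0,0.2],[0,0,0.6,0,0,0,0.2],[0,0,0.9,0,0,0,0.2],[0,0,1.0,0,0,0,0.2],[0,0,1.0,0,0,0,0.2]]]}}

```text
time: 18.77
tcp_pos: [0.6114, 0.0807, 0.1995]
ee_rot: [3.139, 0.0, 1.721]
contact_force: [-4.6, -0.1, 14.4]
width: 0.029
```

Request:
{"op": "carry_out", "data": {"rows": [[[0,0,0.3,0,0,0,0.2],[0,0,0.6,0,0,0,0.2],[0,0,0.9,0,0,0,0.2],[0,0,0.9,0,0,0,0.2]]]}}

```text
time: 19.27
tcp_pos: [0.6141, 0.0806, 0.1988]
ee_rot: [3.131, 0.002, 1.721]
contact_force: [-10.3, -1.8, 37.1]
width: 0.0293
```

Request:
{"op": "carry_out", "data": {"rows": [[[0,0,0,0,0,0,0.2],[0,0,-1.3,0,0,0,0.2],[0,0,-4,0,0,0,0.2],[0,0,-8,0,0,0,0.2],[0,0,-12,0,0,0,0.2],[0,0,-14.5,0,0,0,0.2],[0,0,-14.5,0,0,0,0.2],[0,0,-14.5,0,0,0,0.2]]]}}

```text
time: 20.27
tcp_pos: [0.61, 0.0807, 0.3289]
ee_rot: [-3.138, -0.0, 1.72]
contact_force: [-0.7, -0.6, -2.0]
width: 0.0294
```

```bash
python3 -c "
from h import *
go((.4738,.2907,.33,1.72),(.4738,.2907,.205,1.72))"
```

```text
t 20.27 tcp [0.61   0.0807 0.3289] rot [-3.1381 -0.0004  1.7204] F [-0.6808 -0.56   -2.0005] w 0.0294
  shift cm [ 22.79 -10.34  -0.07] turn [-0.2 -0.   0. ]
  shift cm [ 22.79 -10.3   12.43] turn [-0.2 -0.   0. ]
```

Foot at TCP −0.1255; I'll stop with the foot ~20 mm above the stand mouth (TCP ≈ 0.205) and look.

Request:
{"op": "carry_out", "data": {"rows": [[[22.8,-10.4,0,0,0,0,0.2],[22.8,-10.4,0,0,0,0,0.2],[22.8,-10.4,0,0,0,0,0.2],[22.8,-10.4,0,0,0,0,0.2],[22.8,-10.4,0,0,0,0,0.2],[22.8,-10.4,6,0,0,0,0.2],[22.8,-10.4,12.3,0,0,0,0.2],[22.8,-10.4,12.3,0,0,0,0.2],[22.8,-10.4,12.3,0,0,0,0.2],[22.8,-10.4,12.3,0,0,0,0.2]]]}}

```text
time: 21.52
tcp_pos: [0.4761, 0.2913, 0.2128]
ee_rot: [3.135, -0.002, 1.72]
contact_force: [-0.5, -0.1, -1.5]
width: 0.0294
```

```bash
python3 -c "
from h import *
im=snap();go((.4738,.2907,.1365,1.72))
s=im['side']
cv2.imwrite('pics/m7.png',np.hstack([cv2.resize(a,None,fx=5,fy=5,interpolation=2) for a in(s[120:220,205:285],s[150:250,280:360])]))"
```

```text
t 21.62 tcp [0.4756 0.2913 0.2121] rot [ 3.1363 -0.0016  1.7202] F [-0.1678  0.5402 -2.4871] w 0.0291
  shift cm [-0.05 -0.22  7.56] turn [ 0.3 -0.1  0. ]
```

View pics/m7.png

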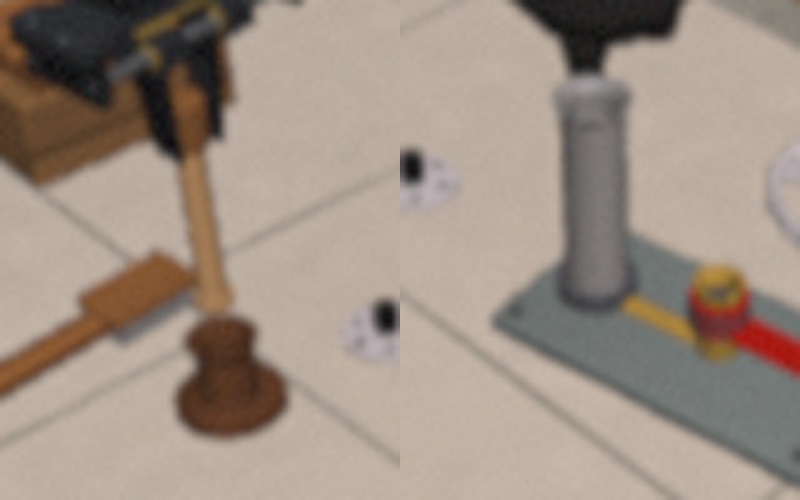

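Request:
{"op": "carry_out", "data": {"rows": [[[0,0,1,0,0,0,0.2],[0,-0.1,2,0,0,0,0.2],[0,-0.1,3,0,0,0,0.2],[0,-0.1,4,0,0,0,0.2],[0,-0.1,5,0,0,0,0.2],[0,-0.1,6,0,0,0,0.2],[0,-0.1,6.7,0,0,0,0.2],[0,-0.1,6.7,0,0,0,0.2]]]}}

```text
time: 22.62
tcp_pos: [0.4733, 0.2905, 0.1407]
ee_rot: [3.14, 0.0, 1.72]
contact_force: [5.1, 0.8, -5.1]
width: 0.0293
```

Request:
{"op": "carry_out", "data": {"rows": [[[0,0.1,0.2,0,0,0,0.2],[0,0.1,0.4,0,0,0,0.2],[0,0.1,0.4,0,0,0,0.2],[0,0.1,0.4,0,0,0,0.2]]]}}

```text
time: 23.12
tcp_pos: [0.4738, 0.2907, 0.1376]
ee_rot: [3.141, -0.0, 1.72]
contact_force: [4.4, 0.1, -0.6]
width: 0.0292
```

Request:
{"op": "carry_out", "data": {"rows": [[[0,0,0.2,0,0,0,0.2],[0,0,0.2,0,0,0,0.2],[0,0,0.2,0,0,0,0.45],[0,0,0.2,0,0,0,0.7],[0,0,0.2,0,0,0,0.7],[0,0,0.2,0,0,0,0.8],[0,0,-3,0,0,0,0.8],[0,0,-8,0,0,0,0.8],[0,0,-12,0,0,0,0.8],[0,0,-12,0,0,0,0.8]]]}}

```text
time: 24.38
tcp_pos: [0.4757, 0.2917, 0.2626]
ee_rot: [3.134, -0.003, 1.72]
contact_force: [-0.2, -0.3, 0.2]
width: 0.0759
```

```bash
python3 -c "
from h import *
im=snap();go((.456,-.291,.25,1.72))
s=im['side'];t=im['top']
spots(['plug_body','cover_knob'],m=2)
cv2.imwrite('pics/m8.png',np.vstack([np.hstack([cv2.resize(a,None,fx=5,fy=5,interpolation=2) for a in(s[150:210,215:295],s[255:315,340:420])]),cv2.resize(t[195:255,365:445],None,fx=5,fy=5,interpolation=2).repeat(1,0) if 0 else np.hstack([cv2.resize(t[195:255,365:445],None,fx=5,fy=5,interpolation=2),cv2.resize(t[150:210,190:270],None,fx=5,fy=5,interpolation=2)])]))
print('side',(proj('side',[(.456,-.291,.112),(.456,-.291,.066),(.456,-.291,.0)])-(340,255))*5);print('top',(proj('top',[(.456,-.291,.112),(.456,-.291,.0)])-(365,195))*5+(0,300))"
```

```text
t 24.48 tcp [0.4737 0.2906 0.2575] rot [-3.1415 -0.      1.7204] F [-0.1393 -0.0506 -0.6602] w 0.0759
  shift cm [-57.25 -10.42   0.75] turn [-0. -0.  0.]
plug_body side [376.5 284.2] 0.85 [ 0.4533 -0.2941]
plug_body top [406.9 223.5] 0.6 [ 0.4624 -0.2984]
   tri [ 0.4589 -0.2957  0.0867] 0.00945475784869399
cover_knob side [284.  184.7] 0.46 [0.6006 0.2627]
cover_knob top [227.8 183.3] 0.56 [0.6082 0.2703]
   tri [0.609  0.2725 0.0104] 0.0022016550239130623
side [[184.8361 110.0442]
 [177.7095 167.7647]
 [168.2169 244.6484]]
top [[205.9698 449.6718]
 [169.8955 464.2419]]
```

View pics/m8.png

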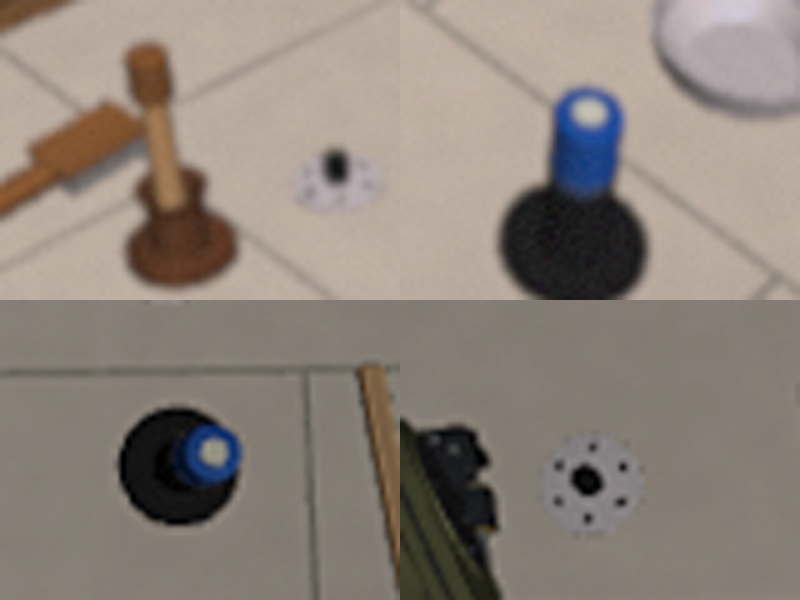

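Request:
{"op": "carry_out", "data": {"rows": [[[-57.7,-10.4,0,0,0,0,1],[-57.7,-10.4,0,0,0,0,1],[-57.7,-10.4,0,0,0,0,1],[-57.7,-10.4,0,0,0,0,1],[-57.7,-10.4,0,0,0,0,1],[-57.7,-10.4,0,0,0,0,1],[-57.7,-10.4,0,0,0,0,1],[-57.7,-10.4,0,0,0,0,1],[-57.7,-10.4,0,0,0,0,1],[-57.7,-10.4,0,0,0,0,1],[-57.7,-10.4,8,0,0,0,1],[-57.7,-10.4,8,0,0,0,1]]]}}

```text
time: 26.18
tcp_pos: [0.4546, -0.2932, 0.1724]
ee_rot: [-3.136, -0.007, 1.72]
contact_force: [0.2, -0.4, 0.2]
width: 0.0947
```

```bash
python3 -c "
from h import *
go((.457,-.295,.074,1.72))"
```

```text
t 26.18 tcp [ 0.4546 -0.2932  0.1724] rot [-3.1355 -0.007   1.7204] F [ 0.2009 -0.3901  0.1883] w 0.0947
  shift cm [-0.28  0.27  9.84] turn [-0.3 -0.4  0. ]
```

Request:
{"op": "carry_out", "data": {"rows": [[[0,0,5,0,0,0,1],[0,0,10.3,0,0,0,1],[0,0,10.3,0,0,0,1],[0,0,10.3,0,0,0,1],[0,0,10.3,0,0,0,0.3],[0,0,10.3,0,0,0,0.3],[0,0,10.3,0,0,0,0.3],[0,0,10.3,0,0,0,0.3],[0,0,10.3,0,0,0,0.3],[0,0,10.3,0,0,0,0.3],[0,0,10.3,0,0,0,0.3]]], "squeeze": 30}}

```text
time: 27.55
tcp_pos: [0.4569, -0.2953, 0.0746]
ee_rot: [-3.141, -0.0, 1.72]
contact_force: [-0.2, -0.6, -0.2]
width: 0.0358
```

```bash
python3 -c "
from h import *
go((.6237,-.0157,.20,1.72),(.6237,-.0157,.151,1.72))"
```

```text
t 27.55 tcp [ 0.4569 -0.2953  0.0746] rot [-3.1413 -0.0002  1.7204] F [-0.2018 -0.6468 -0.2212] w 0.0358
  shift cm [ 25.17  20.66 -12.55] turn [-0. -0.  0.]
  shift cm [25.17 20.66 -7.65] turn [-0. -0.  0.]
```

Request:
{"op": "carry_out", "data": {"rows": [[[0,0,-6,0,0,0,0.3],[0,0,-12.5,0,0,0,0.3],[0,0,-12.5,0,0,0,0.3],[25.2,20.7,-12.5,0,0,0,0.3],[25.2,20.7,-12.5,0,0,0,0.3],[25.2,20.7,-12.5,0,0,0,0.3],[25.2,20.7,-12.5,0,0,0,0.3],[25.2,20.7,-12.5,0,0,0,0.3],[25.2,20.7,-12.5,0,0,0,0.3],[25.2,20.7,-7.2,0,0,0,0.3],[25.2,20.7,-7.2,0,0,0,0.3],[25.2,20.7,-7.2,0,0,0,0.3]]]}}

```text
time: 29.05
tcp_pos: [0.6236, -0.016, 0.1465]
ee_rot: [-3.14, -0.0, 1.719]
contact_force: [-0.3, 0.5, -1.9]
width: 0.0356
```

```bash
python3 -c "
from h import *
im=snap();go((.6237,-.0157,.145,1.72))
s=im['side'];t=im['top']
cv2.imwrite('pics/m9.png',np.hstack([cv2.resize(a,None,fx=7,fy=7,interpolation=2) for a in(s[160:240,315:370],t[140:220,290:345])]))
a=(.6237,-.0157)
print((proj('side',[(*a,.072),(*a,.082),(*a,.14)])-(315,160))*7)
print((proj('top',[(*a,.072),(*a,.182)])-(290,140))*7)"
```

```text
t 29.15 tcp [ 0.6251 -0.0161  0.1488] rot [3.1387 0.0009 1.7194] F [-0.087  -0.4103 -2.8938] w 0.0356
  shift cm [ 0.06 -0.14  0.38] turn [ 0.2  0.  -0. ]
[[200.7062 325.5702]
 [201.1999 308.7561]
 [204.1715 207.5498]]
[[175.9917 242.1712]
 [180.2911 191.4306]]
```

View pics/m9.png

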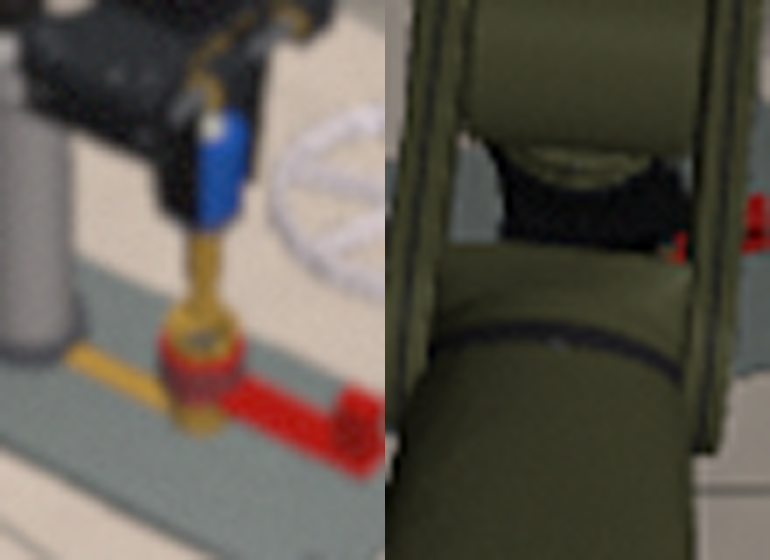

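Request:
{"op": "carry_out", "data": {"rows": [[[0,0,0.6,0,0,0,0.3],[0,0,1.2,0,0,0,0.3],[0,0,1.8,0,0,0,0.3],[0,0,2.4,0,0,0,0.3],[0,0,2.4,0,0,0,0.3]]]}}

```text
time: 29.78
tcp_pos: [0.6243, -0.015, 0.122]
ee_rot: [3.141, -0.001, 1.72]
contact_force: [2.2, 0.7, -4.6]
width: 0.0357
```

Request:
{"op": "carry_out", "data": {"rows": [[[0,0,0.5,0,0,0,0.3],[0,0,1.0,0,0,0,0.3],[0,0,1.5,0,0,0,0.3],[0,0,1.8,0,0,0,0.3],[0,0,1.8,0,0,0,0.3]]]}}

```text
time: 30.4
tcp_pos: [0.6245, -0.0152, 0.1044]
ee_rot: [3.141, -0.0, 1.72]
contact_force: [2.8, 2.4, -5.8]
width: 0.0354
```

Request:
{"op": "carry_out", "data": {"rows": [[[0,0,0.2,0,0,0,0.3],[0,0,0.2,0,0,0,0.3],[0,0,0.2,0,0,0,0.5],[0,0,0.2,0,0,0,0.7],[0,0,0.2,0,0,0,0.7],[0,0,0.2,0,0,0,0.8],[0,0,-4,0,0,0,0.8],[0,0,-9,0,0,0,0.8],[0,0,-9,0,0,0,0.8]]]}}

```text
time: 31.52
tcp_pos: [0.6271, -0.0157, 0.2009]
ee_rot: [3.132, 0.003, 1.72]
contact_force: [0.5, -1.1, 0.2]
width: 0.0762
```

```bash
python3 -c "
from h import *
im=snap();go((.6364,-.0995,.19,1.72),(.6364,-.0995,.05,1.72))
s=im['side'];t=im['top']
cv2.imwrite('pics/m10.png',cv2.resize(s[160:240,300:390],None,fx=5,fy=5,interpolation=2))
b=im['side'].astype(int);m=(b[...,0]-b[...,2]>60);m[:160]=0;m[240:]=0;m[:,:310]=0;m[:,380:]=0;print(np.argwhere(m).mean(0)[::-1],np.argwhere(m).min(0),np.argwhere(m).max(0))
a=(.6237,-.0157);print(proj('side',[(*a,.117),(*a,.099)]))
"
```

```text
t 31.62 tcp [ 0.6243 -0.0154  0.1953] rot [3.1406 0.0004 1.7204] F [-0.9041  0.1907 -0.1911] w 0.0763
  shift cm [-8.5  -0.06  0.53] turn [0.1 0.  0. ]
  shift cm [-8.49 -0.07 14.53] turn [0.1 0.  0. ]
[344.75   194.1852] [187 340] [201 349]
[[343.9958 195.4934]
 [343.8645 199.9647]]
```

View pics/m10.png

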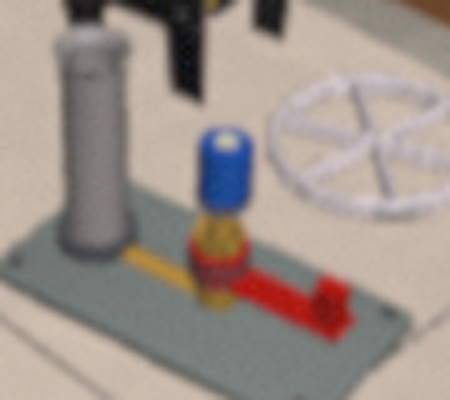

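Request:
{"op": "carry_out", "data": {"rows": [[[-8.5,0,0,0,0,0,0.7],[-8.5,0,0,0,0,0,0.7],[-8.5,0,5,0,0,0,0.7],[-8.5,0,10,0,0,0,0.7],[-8.5,0,14.8,0,0,0,0.7],[-8.5,0,14.8,0,0,0,0.7],[-8.5,0,14.8,0,0,0,0.7],[-8.5,0,14.8,0,0,0,0.05],[-8.5,0,14.8,0,0,0,0.05],[-8.5,0,14.8,0,0,0,0.05],[-8.5,0,14.8,0,0,0,0.05],[-8.5,0,14.8,0,0,0,0.05]]], "squeeze": 15}}

```text
time: 33.12
tcp_pos: [0.6367, -0.0993, 0.0467]
ee_rot: [-3.142, 0.0, 1.72]
contact_force: [0.4, -0.3, -0.4]
width: 0.0222
```

Request:
{"op": "carry_out", "data": {"rows": [[[0,0,0,0,0,0,0.05],[0,0,0,0,0,0,0.05],[0,0,0,0,0,0,0.05]]], "squeeze": 50}}

```text
time: 33.5
tcp_pos: [0.6393, -0.099, 0.0468]
ee_rot: [3.135, 0.001, 1.721]
contact_force: [8.9, 1.7, -5.2]
width: 0.0156
```

Request:
{"op": "carry_out", "data": {"rows": [[[0,0.3,0,0,0,0,0.05],[0,0.3,0.3,0,0,0,0.05],[0,0.3,0.6,0,0,0,0.05],[0,0.3,0.9,0,0,0,0.05],[0,0.3,1.2,0,0,0,0.05],[0,0.3,1.4,0,0,0,0.05],[0,0.3,1.6,0,0,0,0.05],[0,0.3,1.6,0,0,0,0.05]]]}}

```text
time: 34.5
tcp_pos: [0.6397, -0.0991, 0.0343]
ee_rot: [-3.14, -0.0, 1.721]
contact_force: [-11.4, 0.7, 19.0]
width: 0.0159
```

```bash
cat > pl.py <<'E'
from h import *
im=arm.capture('side')
b=im.astype(int);m=(b[...,0]-b[...,2]>60);m[:160]=0;m[240:]=0;m[:,:320]=0;m[:,365:]=0;q=np.argwhere(m);print(q.mean(0)[::-1],q.min(0),q.max(0),m.sum())
r=(b[...,2]-b[...,1]>90);r[:190]=0;r[240:]=0;r[:,:330]=0;r[:,385:]=0;q=np.argwhere(r);print('red',q.mean(0)[::-1],q.min(0),q.max(0),r.sum())
go((.637,-.099,.045,1.72))
E
python3 pl.py
```

```text
[343.4271 198.9479] [192 339] [205 348] 96
red [357.0714 223.5714] [214 340] [229 369] 56
t 34.55 tcp [ 0.6397 -0.099   0.0343] rot [-3.1404 -0.0002  1.7213] F [-10.491    1.6914  18.2551] w 0.0158
  shift cm [ 0.05 -0.27 -1.07] turn [-0.1 -0.   0.1]
```

Request:
{"op": "carry_out", "data": {"rows": [[[0,-0.1,-0.4,0,0,0,0.05],[0,-0.1,-0.8,0,0,0,0.05],[0,-0.1,-1.2,0,0,0,0.05],[0,-0.1,-1.5,0,0,0,0.05],[0,-0.1,-1.5,0,0,0,0.5],[0,-0.1,-1.5,0,0,0,0.5],[0,-0.1,-1.5,0,0,0,0.7],[0,-0.1,-1.5,0,0,0,0.7],[0,-0.1,-8,0,0,0,0.7],[0,-0.1,-14,0,0,0,0.7],[0,-0.1,-20,0,0,0,0.7],[0,-0.1,-20,0,0,0,0.7]]]}}

```text
time: 36.05
tcp_pos: [0.6422, -0.0999, 0.2389]
ee_rot: [3.129, 0.005, 1.72]
contact_force: [-0.5, 0.3, 0.4]
width: 0.0664
```

```bash
python3 pl.py; python3 - <<'E'
from h import *
arm.capture('top')
spots(['cover_knob','cover_disc'],m=2)
t=arm.capture('top');s=arm.capture('side')
cv2.imwrite('pics/m11.png',np.hstack([cv2.resize(a,None,fx=5,fy=5,interpolation=2) for a in(s[165:245,310:390],t[145:225,190:270])]))
# dark knob / white disc
g=t[165:205,205:250].astype(int);m=g.min(2)>110;print('top bright bg check',g.mean())
go((.60,.272,.25,np.pi),(.60,.272,.013,np.pi))
E
```

```text
[343.5327 199.729 ] [192 339] [206 348] 107
red [358.3448 219.4138] [210 341] [227 369] 174
t 36.1 tcp [ 0.6404 -0.0995  0.2347] rot [3.1352 0.0026 1.7204] F [-0.067  -0.385  -0.9731] w 0.0665
  shift cm [ 0.15 -0.45 18.97] turn [0.4 0.2 0. ]
cover_knob side [282.6 181.5] 0.75 [0.6092 0.2815]
cover_knob top [227.2 186. ] 0.81 [0.5993 0.2721]
   tri [0.5985 0.2692 0.0319] 0.0031998583420981635
cover_disc side [288.5 184.9] 0.48 [0.6242 0.2673]
cover_disc top [228.1 183.5] 0.9 [0.6104 0.2721]
   tri [0.6157 0.2677 0.007 ] 0.01401698347962678
top bright bg check 124.82074074074075
t 36.45 tcp [ 0.638  -0.0989  0.2285] rot [-3.1385 -0.0012  1.7204] F [-0.0205 -0.296   0.0751] w 0.0668
  shift cm [37.25  1.77 -2.11] turn [ -0.1  -0.2 -81.4]
  shift cm [37.22  1.84 21.59] turn [ -0.1  -0.2 -81.4]
```

View pics/m11.png

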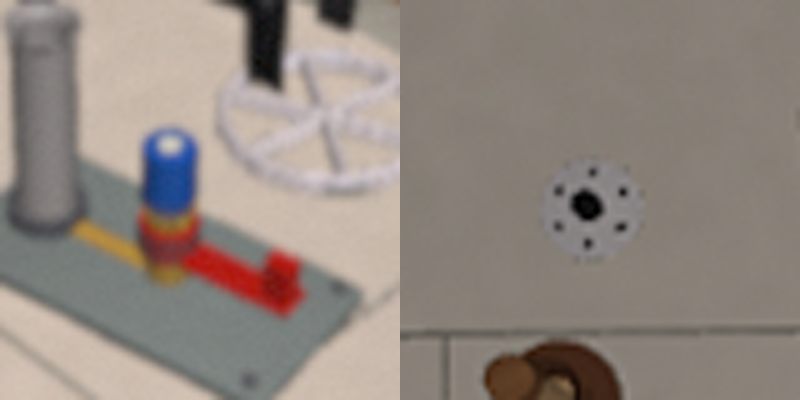

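```bash
python3 - <<'E'
from h import *
t=arm.capture('top');s=arm.capture('side')
for n,im,x0,y0,x1,y1,thr in(('top',t,215,172,242,200,45),('side',s,272,175,295,197,60)):
    w=im[y0:y1,x0:x1].astype(int);m=(w.max(2)<thr).astype(np.uint8)
    k,l,st,c=cv2.connectedComponentsWithStats(m)
    i=1+st[1:,4].argmax();q=c[i]+(x0,y0);print(n,q,st[i,4],at_z(n,q,.027 if n=='top' else .02))
print('disc top',at_z('top',(228.2,186.4),.009))
E
```

```text
top [226.875  185.6667] 24 [0.5992 0.272  0.027 ]
side [282. 183.] 11 [0.6019 0.2759 0.02  ]
disc top [0.5998 0.2708 0.009 ]
```

Request:
{"op": "carry_out", "data": {"rows": [[[37.3,1.8,-2,0,0,-81.4,0.7],[37.3,1.8,-2,0,0,-81.4,0.7],[37.3,1.8,-2,0,0,-81.4,0.7],[37.3,1.8,-2,0,0,-81.4,0.7],[37.3,1.8,-2,0,0,-81.4,0.7],[37.3,1.8,-2,0,0,-81.4,0.7],[37.3,1.8,-2,0,0,-81.4,0.7],[37.3,1.8,-2,0,0,-81.4,0.7],[37.3,1.8,-2,0,0,-81.4,0.7],[37.3,1.8,12,0,0,-81.4,0.7],[37.3,1.8,12,0,0,-81.4,0.7],[37.3,1.8,12,0,0,-81.4,0.7]]]}}

```text
time: 38.05
tcp_pos: [0.5976, 0.2709, 0.1048]
ee_rot: [-3.138, -0.009, 3.139]
contact_force: [-1.2, 0.8, 0.4]
width: 0.0664
```

```bash
python3 -c "
from h import *
go((.600,.273,.0135,np.pi))"
```

```text
t 38.05 tcp [0.5976 0.2709 0.1048] rot [-3.1383 -0.0093  3.1391] F [-1.2165  0.767   0.3763] w 0.0664
  shift cm [-0.33  0.24  9.13] turn [-0.2 -0.5 -0.1]
```

Request:
{"op": "carry_out", "data": {"rows": [[[0,0.1,4,0,0,0,0.7],[0,0.1,8,0,0,0,0.7],[0,0.1,8.5,0,0,0,0.7],[0,0.1,8.5,0,0,0,0.7]]], "squeeze": 15}}

```text
time: 38.55
tcp_pos: [0.6024, 0.2739, 0.0278]
ee_rot: [3.141, 0.003, 3.141]
contact_force: [0.5, 0.9, -0.2]
width: 0.0666
```

```bash
python3 -c "
from h import *
go((.600,.273,.0135,np.pi))"
```

```text
t 38.55 tcp [0.6024 0.2739 0.0278] rot [3.1407 0.0025 3.1405] F [ 0.4891  0.8983 -0.2092] w 0.0666
  shift cm [ 0.24 -0.09  1.43] turn [ 0.1  0.1 -0.1]
```

Request:
{"op": "carry_out", "data": {"rows": [[[0.1,0,1.1,0,0,0,0.7],[0.1,0,1.1,0,0,0,0.7],[0.1,0,1.1,0,0,0,0.1],[0.1,0,1.1,0,0,0,0.1],[0.1,0,1.1,0,0,0,0.1],[0.1,0,1.1,0,0,0,0.1],[0.1,0,1.1,0,0,0,0.1],[0.1,0,1.1,0,0,0,0.1]]]}}

```text
time: 39.55
tcp_pos: [0.5999, 0.2735, 0.0146]
ee_rot: [3.141, 0.0, 3.141]
contact_force: [-0.4, 0.3, 0.4]
width: 0.0195
```

```bash
python3 -c "
from h import *
go((.6095,.083,.25,np.pi),(.6095,.083,.19,np.pi))"
```

```text
t 39.55 tcp [0.5999 0.2735 0.0146] rot [3.1414 0.     3.1411] F [-0.3699  0.2771  0.4144] w 0.0195
  shift cm [ -0.97 -19.05 -23.54] turn [ 0.  0. -0.]
  shift cm [ -0.97 -19.05 -17.54] turn [ 0.  0. -0.]
```

Request:
{"op": "carry_out", "data": {"rows": [[[0,0,-8,0,0,0,0.1],[0,0,-16,0,0,0,0.1],[0,0,-23,0,0,0,0.1],[0,0,-23,0,0,0,0.1],[0,0,-23,0,0,0,0.1],[-1,-19,-23,0,0,0,0.1],[-1,-19,-23,0,0,0,0.1],[-1,-19,-23,0,0,0,0.1],[-1,-19,-23,0,0,0,0.1],[-1,-19,-18.2,0,0,0,0.1],[-1,-19,-18.2,0,0,0,0.1],[-1,-19,-18.2,0,0,0,0.1]]]}}

```text
time: 41.05
tcp_pos: [0.6097, 0.0843, 0.1966]
ee_rot: [3.141, -0.001, -3.141]
contact_force: [-0.7, 0.0, -1.0]
width: 0.0199
```

```bash
python3 -c "
from h import *
go((.6095,.083,.183,np.pi))
s=arm.capture('side')[150:185,295:345].astype(int)
print(np.array2string(s.sum(2)[:, ::2]//3,max_line_width=200))"
```

```text
t 41.05 tcp [0.6097 0.0843 0.1966] rot [ 3.1415 -0.0009 -3.141 ] F [-0.7277  0.0472 -0.9507] w 0.0199
  shift cm [ 0.02 -0.13  1.36] turn [ 0. -0.  0.]
[[174 175 177 148  84  30  28  30  20  28  37  33  28  25  29  44  33  41  51  22  24  64 116 151 147]
 [176 178 178 172 123  54  30  31  27  36  39  30  18  28  19  33  24  46  51  25  42 107 156 173 160]
 [176 177 178 177 155  92  34  31  27  36  37  29  22  16  20  31  29  34  40  22  71 143 173 176 170]
 [175 175 177 179 169 135  65  23  26  32  37  28  26  18  23  27  29  31  29  20  93 167 177 176 173]
 [176 176 176 175 176 162 103  36  18  30  39  25  16  25  23  24  28  22  26  25 108 176 174 176 175]
 [177 177 176 176 175 176 140  71  28  29  31  31  26  21  22  27  25  23  17  34 123 179 177 175 176]
 [175 175 174 175 177 176 167 112  55  30  38  29  19  18  23  17  38  41  32  55 143 178 175 175 175]
 [175 174 177 178 176 176 175 150  98  31  36  33  31  22  29  45  80  84  78  97 158 177 176 175 177]
 [176 174 174 178 178 176 176 173 125  38  29  30  21  26  32  90 133 139 133 142 172 176 180 178 176]
 [175 175 176 176 175
[... 1957 characters left out ...]
 177 177 179 163  89 104 114 120 119 111 149 179 177 177 179 180 179 179 179 180]
 [179 176 178 180 179 178 175 177 164  87 104 114 122 122 110 150 178 175 179 177 177 181 180 179 181]
 [178 176 176 176 176 176 177 176 165  89 101 113 123 120 112 147 178 179 177 178 180 180 180 181 177]
 [176 175 176 179 180 177 175 176 163  89 101 114 123 119 109 144 176 176 176 179 182 182 178 176 177]
 [175 176 176 177 176 176 175 177 162  88 102 112 122 119 110 139 178 179 178 180 180 180 179 176 176]
 [175 175 175 178 178 174 175 177 166  92 102 116 121 122 112 134 179 180 180 178 178 176 177 177 177]
 [176 176 176 180 176 176 177 176 167  93 105 114 122 121 111 133 177 179 179 178 177 177 175 175 176]]
```

Request:
{"op": "carry_out", "data": {"rows": [[[0,0,0.5,0,0,0,0.1],[0,0,1.0,0,0,0,0.1],[0,0,1.2,0,0,0,0.1],[0,0,1.3,0,0,0,0.1],[0,0,1.3,0,0,0,0.1]]]}}

```text
time: 41.72
tcp_pos: [0.6099, 0.0834, 0.1836]
ee_rot: [3.142, -0.0, 3.141]
contact_force: [-1.8, -1.0, -1.5]
width: 0.0197
```

Request:
{"op": "carry_out", "data": {"rows": [[[0,0,0.1,0,0,0,0.1],[0,0,0.2,0,0,0,0.1],[0,0,0.2,0,0,0,0.1],[0,0,0.2,0,0,0,0.1]]]}}

```text
time: 42.22
tcp_pos: [0.6101, 0.0834, 0.1826]
ee_rot: [-3.142, 0.001, 3.141]
contact_force: [-2.6, -0.2, 5.6]
width: 0.0199
```

Contact at 0.1826 as predicted: cover seated on the rim. Release and lift clear.

Request:
{"op": "carry_out", "data": {"rows": [[[0,0,0.1,0,0,0,0.3],[0,0,0,0,0,0,0.5],[0,0,0,0,0,0,0.7],[0,0,0,0,0,0,0.7],[0,0,-5,0,0,0,0.7],[0,0,-12,0,0,0,0.7],[-20,0,-15,0,0,0,0.7],[20,0,-15,0,0,0,0.7],[20,0,-15,0,0,0,0.7],[20,0,-15,0,0,0,0.7],[20,0,-15,0,0,0,0.7],[20,0,-15,0,0,0,0.7]]]}}

```text
time: 43.72
tcp_pos: [0.408, 0.0837, 0.3328]
ee_rot: [3.141, 0.004, -3.141]
contact_force: [0.5, 0.5, 0.8]
width: 0.0662
```

```bash
python3 - <<'E'
from h import *
im=snap();s=im['side'];t=im['top']
cv2.imwrite('pics/m12.png',np.vstack([cv2.resize(s[140:320,170:410],(800,600))[:330],cv2.resize(t[140:225,190:440],(800,270))]))
go((.5,.08,.33,np.pi))
E
```

```text
t 43.83 tcp [0.4096 0.0836 0.3325] rot [3.1414 0.0029 3.1414] F [ 1.3555 -0.1154 -0.4096] w 0.0668
  shift cm [-9.04 -0.36  0.27] turn [ 0.   0.2 -0. ]
```

View pics/m12.png

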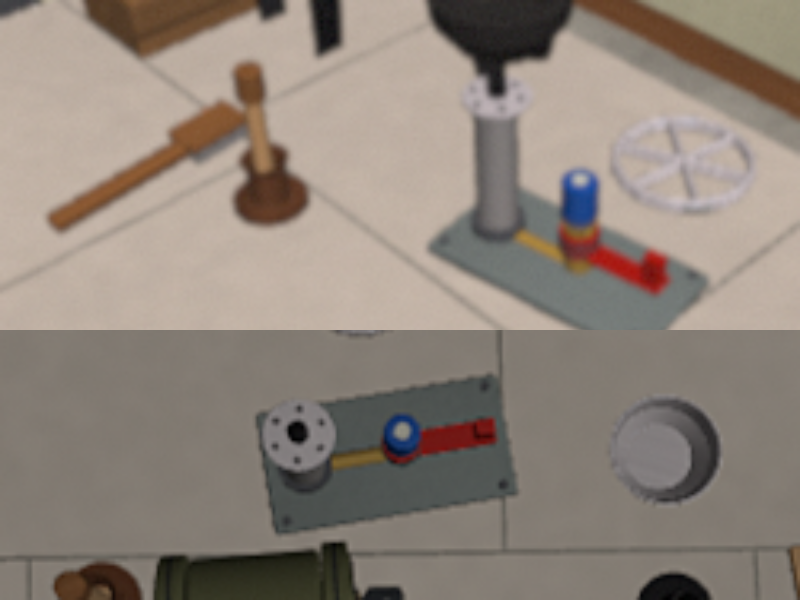

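All parts are in place: the cover is level on the rim, the plug is locked with the sleeve forward, and the rod stands in its stand. The arm is clear.

```bash
python3 -c "
from h import *
print(arm.finish_job())"
```

```text
the job is handed in; nothing more can be done
None
```

The smoke generator is ready and I handed the job in at about 44 s of robot time. I used all 16 viewable pictures.

- **Pucks:** Only two were on the ledge. Both were dropped into the tube, and neither showed on the rim afterwards.
- **Tamping:** The stack was pressed down until the tool stopped at 0.1995 m, the height I predicted for a bottomed piston. It moved only 0.7 mm more under 37 N. The rod went back upright into its stand, with the slight lean it had at the start.
- **Plug and sleeve:** The blue plug stood on the catches. I pulled the sleeve down about 12.5 mm to its stop, and the plug dropped 4.8 px against 4.5 predicted. When I eased the sleeve up and let go, it was sprung forward again and the plug stayed seated.
- **Cover:** It touched the rim at the predicted height (TCP 0.1826 m). The last picture shows it level and centred on the tube.
- **Left alone:** I did not touch the bowl, grill brush or tongs. The last picture shows the bowl and the brush where they were; the tongs were out of its frame.

**Disagreements and limits:**
- The two cameras differed by 3–8 mm on some points.
- The pull tab sat about 3 mm to the side of my estimate, which gave a 9 N side force when gripped. I corrected it before pulling.
- The lock was judged by eye and from the drop; I did not tug the plug to test it.

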